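# Nest the graded crucibles in the saggar and cover it

## Task

Pack the saggar for firing: take its cover off and set it down flat on the table, then nest all the crucibles that are there one inside another in size order, each upright on the floor of the next larger one, with the nest standing in the middle of the saggar. Finally set the cover gently back on the saggar so that its lip is inside the mouth and it sits fully home and level; leave the bisque dish, the slip trailer and the tape core alone.

Things in the scene. Friction and masses are not known exactly. Their poses are not given: they have to be found in the camera images.
- saggar: heavy round open fireclay box, light grey, fixed; outside diameter 176 mm, height 76, wall 8 (inside 160), floor 10 thick. Origin: centre of its underside, z up. The table right of it and nearer the robot (0.43 m ahead of the base, 0.31 right) is kept free to set the cover down; the banding wheel on its stand (0.63 ahead, 0.36 right, 0.1 radius) is fixed
- cover: loose light grey domed cover of the saggar, 176 mm across, 0.35 kg, at first seated. Origin: centre of its underside (bottom of lip), z up. Lip 150 mm across, 140 at the bottom, goes inside the mouth; seat face 6 mm above the origin, so seated the origin is 70 above the saggar's. Hollow: roof at 52 inside, 60 outside. Round knob on top from 60 to 92, widest 30 mm at 84, neck 22 at 68
- pot_1: terracotta open round straight-sided crucible, the largest of four; outside diameter 108 mm, height 50, wall 8 mm, floor 10 mm thick, foot narrowed 3 mm all round over the lowest 10 mm; upright, mouth up, 160 g. Origin: centre of underside, z up. May be absent. Each crucible fits inside any larger one (5 mm play all round in the next size), on its floor, rim 18 mm or more above the larger rim
- pot_2: terracotta open round straight-sided crucible, the second largest; outside diameter 82 mm, height 58, wall 8 mm, floor 10 mm thick, foot narrowed 3 mm all round over the lowest 10 mm; upright, mouth up, 130 g. Origin: centre of underside, z up. May be absent.
- pot_3: terracotta open round straight-sided crucible, the third largest; outside diameter 56 mm, height 66, wall 8 mm, floor 10 mm thick, foot narrowed 3 mm all round over the lowest 10 mm; upright, mouth up, 100 g. Origin: centre of underside, z up. May be absent.
- pot_4: terracotta open round straight-sided crucible, the smallest; outside diameter 30 mm, height 74, wall 8 mm, floor 10 mm thick, foot narrowed 3 mm all round over the lowest 10 mm; upright, mouth up, 60 g. Origin: centre of underside, z up. May be absent.
- bisque_dish: bystander, to be left alone: the small pink-white bisque dish (72 mm across, 24 high); origin at the centre of its underside
- slip_trailer: bystander, to be left alone: the red rubber slip trailer with its white nozzle (54 mm across, 100 high); origin at the centre of its underside
- tape_core: bystander, to be left alone: the buff cardboard tape core (64 mm ring, 24 high); origin at the centre of its underside
Things that resemble listed ones, but are neither listed nor needed, are in the scene too. Leave any green look-alike of the pot_3 alone.

How it is judged (in metres and radians):
On the way, in this order (a step that is already met when the one before it is completed fails the run):
1. the cover stands flat on the table, clear of the saggar, let go (height (world z) of cover below 0.01 m and horizontal distance between cover and saggar above 0.15 m and angle between cover's own z axis and vertical below 0.08 rad and contact force between the fingers and cover below 0.1 N), for 0.2 s.
2. all crucibles that are there are nested in size order in the middle of the saggar and let go (horizontal distance between each of pot_1, pot_2, pot_3, pot_4 and saggar below 0.028 m and z of pot_1 in the frame of saggar below 0.014 m and angle between each of pot_1, pot_2, pot_3, pot_4's own z axis and vertical below 0.08 rad and linear speed of each of pot_1, pot_2, pot_3, pot_4 below 0.02 m/s and horizontal distance between pot_2 and pot_1 below 0.007 m and z of pot_2 in the frame of pot_1 between 0.006 and 0.014 m and horizontal distance between pot_3 and pot_1 below 0.02 m and z of pot_3 in the frame of pot_1 between 0.006 and 0.024 m and horizontal distance between pot_4 and pot_1 below 0.033 m and z of pot_4 in the frame of pot_1 between 0.006 and 0.034 m and z of pot_2 in the frame of saggar below 0.024 m and horizontal distance between pot_3 and pot_2 below 0.007 m and z of pot_3 in the frame of pot_2 between 0.006 and 0.014 m and horizontal distance between pot_4 and pot_2 below 0.02 m and z of pot_4 in the frame of pot_2 between 0.006 and 0.024 m and z of pot_3 in the frame of saggar below 0.034 m and horizontal distance between pot_4 and pot_3 below 0.007 m and z of pot_4 in the frame of pot_3 between 0.006 and 0.014 m and z of pot_4 in the frame of saggar below 0.044 m and contact force between the fingers and pot_1 below 0.1 N and contact force between the fingers and pot_2 below 0.1 N and contact force between the fingers and pot_3 below 0.1 N and contact force between the fingers and pot_4 below 0.1 N), for 0.3 s.
3. the cover is seated level on the saggar (horizontal distance between cover and saggar below 0.008 m and z of cover in the frame of saggar between 0.066 and 0.073 m and angle between cover's own z axis and vertical below 0.03 rad and linear speed of cover below 0.02 m/s), for 0.2 s.
At the end, for the whole second after the job is handed in: every crucible present upright (0.08 rad), at rest, on the floor of the next larger one, the largest on the saggar floor (4 mm), centres within 28 mm of the saggar's; cover at rest, lip in the mouth: 8 mm of centre, 4 mm of seated height, level within 0.03 rad (all of step 3 and horizontal distance between each of pot_1, pot_2, pot_3, pot_4 and saggar below 0.028 m and z of pot_1 in the frame of saggar below 0.014 m and angle between each of pot_1, pot_2, pot_3, pot_4's own z axis and vertical below 0.08 rad and linear speed of each of pot_1, pot_2, pot_3, pot_4 below 0.02 m/s and horizontal distance between pot_2 and pot_1 below 0.007 m and z of pot_2 in the frame of pot_1 between 0.006 and 0.014 m and horizontal distance between pot_3 and pot_1 below 0.02 m and z of pot_3 in the frame of pot_1 between 0.006 and 0.024 m and horizontal distance between pot_4 and pot_1 below 0.033 m and z of pot_4 in the frame of pot_1 between 0.006 and 0.034 m and z of pot_2 in the frame of saggar below 0.024 m and horizontal distance between pot_3 and pot_2 below 0.007 m and z of pot_3 in the frame of pot_2 between 0.006 and 0.014 m and horizontal distance between pot_4 and pot_2 below 0.02 m and z of pot_4 in the frame of pot_2 between 0.006 and 0.024 m and z of pot_3 in the frame of saggar below 0.034 m and horizontal distance between pot_4 and pot_3 below 0.007 m and z of pot_4 in the frame of pot_3 between 0.006 and 0.014 m and z of pot_4 in the frame of saggar below 0.044 m); the robot touches nothing.
It fails at once if the small pink-white bisque dish (72 mm across, 24 high) is moved more than 4 cm (distance of bisque_dish from where it was at the start of the episode above 0.04 m).
It fails at once if the red rubber slip trailer with its white nozzle (54 mm across, 100 high) is moved more than 4 cm (distance of slip_trailer from where it was at the start of the episode above 0.04 m).
It fails at once if the buff cardboard tape core (64 mm ring, 24 high) is moved more than 4 cm (distance of tape_core from where it was at the start of the episode above 0.04 m).
It fails at once if the cover is slammed on the saggar (over 80 N) (contact force between cover and saggar above 80 N).
Of pot_1, pot_2, pot_3, pot_4 only 3 to 4 are there at a start; the rules pass over those that are not, and their reading is None.
At some moment in a run one of pot_1, pot_2, pot_3 may be knocked a few centimetres aside while the robot is not near it.
It also fails if it takes over 208 s, if anything falls off the work surface, if the arm or the gripper's body presses on something with over 40 N, if the wrist force passes 120 N, or if a joint passes its speed limit or range.

## Robot

A 6-joint arm with a two-finger parallel gripper is mounted at the origin on a cart in front of the work surface, level with it; the furniture and walls round the work are solid. World frame = base frame: x ahead of the robot, y to its left, z up, the work surface at z = 0. Lengths are in mm, angles in rad, forces in N, time in s.
With the tool pointing down it reaches from about 350 to 775 mm from the base axis. Payload 7.3 kg.
Tool frame: the origin (TCP) lies between the finger pads; the fingertips stand 25 mm ahead of it and the grasp point (between the pads) lies 6 mm ahead of it; z points along the fingers, y is the line along which they close (so a half turn about z gives the same grasp; the last joint's range is limited). The gripper opens to 92 mm and grips with 3 to 60 N. Pads are 19 mm wide; open, the fingers measure 130 mm over their backs; the gripper's body (75 mm by 190 mm) begins 47 mm behind the grasp point.
Start: joints at [-1.422, 0.342, 1.524, -0, 1.275, -0.146], TCP at [152.56, -502.362, 251.741] pointing down, gripper open.
Joint ranges: [-2.53, 2.53], [-0.77, 2.02], [0.04, 2.7], [-1, 4.14], [0.28, 2.66], [-3.11, 3.11]. Speed limits (rad/s): [2.57, 2.57, 3.14, 3.14, 3.14, 3.14].

## Interface

Orientations are given as [roll, pitch, yaw] about the fixed x, y, z axes, in that order (R = Rz(yaw) Ry(pitch) Rx(roll)).
In Python, from plant import bot gives the robot as it stands.
- The arm moves only by the tool play_rows, never from a script. Its argument "commands" is a list of rows, each an object of numbers: "x", "y", "z": the shift along the tool's x, y, z in m; "twist": the turn about the tool's z in degrees. In form: [{"x": .., "y": .., "z": .., "twist": ..}, ...]. A call has exactly 8 rows; each row is the pose to reach, as a shift and turn from the pose commanded when the call began, along the tool's axes at that moment; what a row does not reach only later rows make up. A row lasts 1/10 s, in which the tool goes at most 50 mm and 8.59 degrees, less where a joint would pass 70% of its speed; a pose out of reach is approached as far as the arm can. A call with a gripper value outside its range is refused whole. "jaw" is the closure, from 0 (fully open) to 1 (shut), set as the call begins (left out, the last holds). The fingers move at their own pace and stop on an object; the grip force is fixed at half the most. Time passes only in rows, so rows that repeat a pose let the fingers close, or fill a call up. It gives the time, the measured TCP pose, the force, the opening and the grip force at its end, in the units of the state.
- bot.get_obs(): the state, without advancing time (a new reading comes with each control period).
- bot.capture(name): name is "scene" or "top"; returns a dict with "pixels" (384x512x3 uint8, red, green, blue), "fx", "fy", "cx", "cy" (pixels), "eye" and "rotation" of the camera in the world. Camera axes: x right, y down, z forward; pixel columns grow to the right and rows downward; lengths in mm; the calibration is good to about 2 mm. A picture is of the moment at which its call begins. There is no depth.
- bot.close_job(): hands the job in; it is judged then, once.
The state is a dict: "time": time; "joint_positions": joint angles; "dq": joint speeds; "tau": joint torques, N m; "tool_pos": TCP position; "tcp_rot": TCP orientation; "contact_force": force on the tool from outside, world axes, zero at the start; "moment": the same for the moment, N m; "grip_width": finger opening in mm; "finger_force": force on a finger pad.
Only numpy, scipy, OpenCV 4.12 (cv2) and the standard library are available. Lean on these libraries where they do the work, as an engineer would, in place of code of your own. Each camera call takes 0.05 s, during which the arm holds its last target. There are 200 camera calls.

## Working session

There is one attempt and no reset: what is moved stays moved. The work goes in short steps, Python scripts to look and compute and a tool call to move; the robot and the scene stay as the last step left them, time stands still between calls to the robot, and variables do not carry over. Pictures are saved under pics/ and viewed, at most 15 in all, crops included, and the job is handed in when it is done.

Besides the shell and the picture viewer there is one more tool, called after ">>>" as name(argument=value, ...) on one line, values as JSON. play_rows: Moves the arm, as the interface text tells. Its arguments: {"type":"object","properties":{"commands":{"type":"array"},"jaw":{"type":"number"}},"required":["commands"]}

```bash
ls; mkdir -p pics
python3 - <<'E'
from plant import bot
import cv2,json
o=bot.get_obs();print({k:o[k] for k in('time','tool_pos','tcp_rot','grip_width')})
for n in('scene','top'):
    c=bot.capture(n);cv2.imwrite(f'pics/{n}0.png',c['pixels'][:,:,::-1]);print(n,{k:c[k] for k in c if k!='pixels'})
E
```

```text
pics
{'time': 0.0, 'tool_pos': array([ 152.4968989 , -501.97714086,  251.05016087]), 'tcp_rot': array([-3.14007860e+00, -2.56596650e-04,  2.94754632e-01]), 'grip_width': 91.78097263080329}
scene {'fx': 426.2554024723107, 'fy': 426.2554024723107, 'cx': 254.01355469403228, 'cy': 190.6617602424576, 'eye': array([ 14.51071732, 690.15211564, 665.15655685]), 'rotation': array([-2.21120017e+00,  2.34893487e-03, -2.41285018e+00])}
top {'fx': 370.0841132255322, 'fy': 370.0841132255322, 'cx': 254.18891010650967, 'cy': 189.9755712456228, 'eye': array([502.05479891,  96.78801303, 941.97814735]), 'rotation': array([-3.08882567, -0.01899807, -1.55754975])}
```

View pics/top0.png

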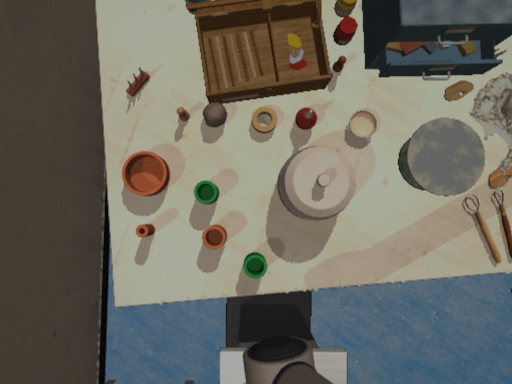

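View pics/scene0.png

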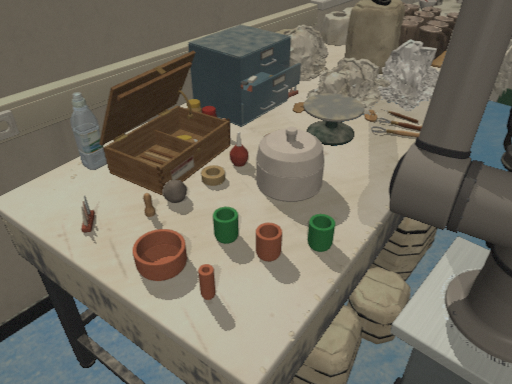

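The top view shows the big terracotta pot at (146,174), the third-size one at (214,237) and the smallest at (145,231). Green look-alikes are at (206,192) and (255,265), and the saggar knob is at (323,180). I'll leave the greens alone. Next I'll measure the pots, including the big one's diameter, to tell whether it is pot_1 or pot_2.

```bash
cat > h.py <<'E'
import numpy as np,cv2
from scipy.optimize import minimize
from scipy.spatial.transform import Rotation as Ro
from plant import bot
def R(c): return Ro.from_euler('xyz',c['rotation']).as_matrix()
def proj(c,P):
    q=(np.atleast_2d(P)-c['eye'])@R(c); return q[:,:2]/q[:,2:]*[c['fx'],c['fy']]+[c['cx'],c['cy']]
def back(c,uv,z):
    d=R(c)@[(uv[0]-c['cx'])/c['fx'],(uv[1]-c['cy'])/c['fy'],1]; return c['eye']+d*(z-c['eye'][2])/d[2]
def sil(c,x,y,z,r,h,S=4):
    a=np.linspace(0,2*np.pi,60); ci=np.c_[x+r*np.cos(a),y+r*np.sin(a)]
    P=np.vstack([np.c_[ci,0*a+z],np.c_[ci,0*a+z+h]])
    m=np.zeros((384*S,512*S),np.uint8)
    cv2.fillConvexPoly(m,cv2.convexHull(np.int32(np.round((proj(c,P)+.5)*S))),1); return m
def blob(c,uv,lo,hi,S=4,hull=True):
    hsv=cv2.cvtColor(c['pixels'],cv2.COLOR_RGB2HSV); hsv[...,0]=(hsv[...,0].astype(int)+20)%180
    m=cv2.inRange(hsv,lo,hi); n,l,s,ce=cv2.connectedComponentsWithStats(m)
    k=1+min(range(n-1),key=lambda k:np.hypot(*(ce[k+1]-uv))+(1e3 if s[k+1,4]<30 else 0))
    m=cv2.resize((l==k).astype(np.uint8)*255,None,fx=S,fy=S,interpolation=cv2.INTER_LINEAR)
    m=(m>127).astype(np.uint8)
    if hull:
        p=cv2.convexHull(cv2.findNonZero(m)); m[:]=0; cv2.fillConvexPoly(m,p,1)
    return m,ce[k],s[k,4]
TC=((8,110,40),(34,255,255))
def fit(c,uv,r,h,z=0,fr=False,col=TC):
    m,ce,ar=blob(c,uv,*col); x0=back(c,ce,z+h/2)[:2]
    def f(p):
        s=sil(c,p[0],p[1],z,p[2] if fr else r,h); return 1-(s&m).sum()/(s|m).sum()
    p0=np.r_[x0,[r] if fr else []]
    b=minimize(f,p0,method='Nelder-Mead',options=dict(initial_simplex=np.vstack([p0]+[p0+8*e for e in np.eye(len(p0))]),xatol=.1,fatol=1e-4))
    return np.round(b.x,1),round(b.fun,3),ar
E
python3 - <<'E'
from h import *
t=bot.capture('top');s=bot.capture('scene')
for nm,a,b,r,h in(('p1',(146,174),(160,255),54,50),('p3',(214,237),(268,242),28,66),('p4',(145,231),(207,282),15,74)):
    print(nm,fit(t,a,r,h,fr=True),fit(t,a,r,h),fit(s,b,r,h))
print('knob',back(t,(323,180),162),back(s,(291,130),162))
for n,uv in(('g1',(206,192)),('g2',(255,265)),('tape',(264,120)),('trail',(306,118)),('dish',(362,125)),('ball',(215,114)),('peg',(183,114)),('wheel',(445,157))):print(n,back(t,uv,30).round())
cv2.imwrite('pics/c1.png',cv2.resize(t['pixels'][130:240,260:380,::-1],None,fx=5,fy=5,interpolation=2))
E
```

```text
p1 (array([587.6, 348.8,  52.3]), np.float64(0.026), np.int32(1661)) (array([587.5, 347.4]), np.float64(0.048), np.int32(1661)) (array([590.1, 345. ]), np.float64(0.059), np.int32(2215))
p3 (array([436.3, 176.1,  27.2]), np.float64(0.028), np.int32(458)) (array([436.5, 175.1]), np.float64(0.049), np.int32(458)) (array([437.6, 172.7]), np.float64(0.1), np.int32(854))
p4 (array([449.7, 343.2,  13.1]), np.float64(0.089), np.int32(186)) (array([449.6, 342.7]), np.float64(0.173), np.int32(186)) (array([452. , 339.1]), np.float64(0.132), np.int32(462))
knob [566.72067135 -63.19242915 162.        ] [562.52621032 -57.5562328  162.        ]
g1 [544. 199.  30.]
g2 [367.  76.  30.]
tape [726.  58.  30.]
trail [733. -47.  30.]
dish [ 717. -188.   30.]
ball [738. 180.  30.]
peg [737. 260.  30.]
wheel [ 640. -397.   30.]
```

View pics/c1.png

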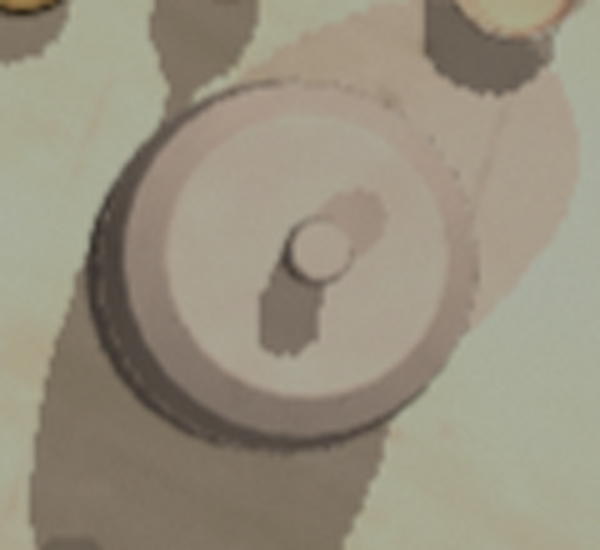

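The big pot's fitted diameter is about 105–108 mm, so it is pot_1 and pot_2 is absent. In the crop, the knob top is at about (323.8,179.6) and the cover disc is centred at about (319.3,181.1). I'll refine those and work out the approach.

```bash
cat >> h.py <<'E'
def go(x,y,z,yaw=0.,o=None):
    """print tool-frame shift (m) and twist (deg) from the measured pose to the target"""
    o=o or bot.get_obs(); M=Ro.from_euler('xyz',o['tcp_rot']); d=M.inv().apply(np.array([x,y,z])-o['tool_pos'])
    tw=-np.degrees((yaw-o['tcp_rot'][2]+np.pi/2)%np.pi-np.pi/2)
    print('shift',(d/1000).round(4),'twist',round(tw,2),'at',o['tool_pos'].round(1),'rpy',o['tcp_rot'].round(4),'t',round(o['time'],1),'w',round(o['grip_width'],1))
E
python3 - <<'E'
from h import *
t=bot.capture('top');s=bot.capture('scene')
print(back(t,(323.8,179.6),162),back(t,(319.3,181.1),82))
for kx in((566,-63),(568,-65),(566,-61)): print(proj(s,[[*kx,162],[*kx,154]]))
cv2.imwrite('pics/c2.png',cv2.resize(s['pixels'][115:205,245:335,::-1],None,fx=6,fy=6,interpolation=2))
go(566,-64,230)
E
```

```text
[567.59691584 -64.89298878 162.        ] [570.64564452 -70.92724706  82.        ]
[[291.24065866 128.74284929]
 [291.07885858 131.62801767]]
[[291.095046   128.19037244]
 [290.9342553  131.07184251]]
[[290.7396296  129.03692864]
 [290.57992816 131.92404212]]
shift [ 0.5229 -0.2992  0.0217] twist 16.89 at [ 152.6 -502.2  251.5] rpy [-3.1412e+00 -1.0000e-04  2.9480e-01] t 0.3 w 91.8
```

View pics/c2.png

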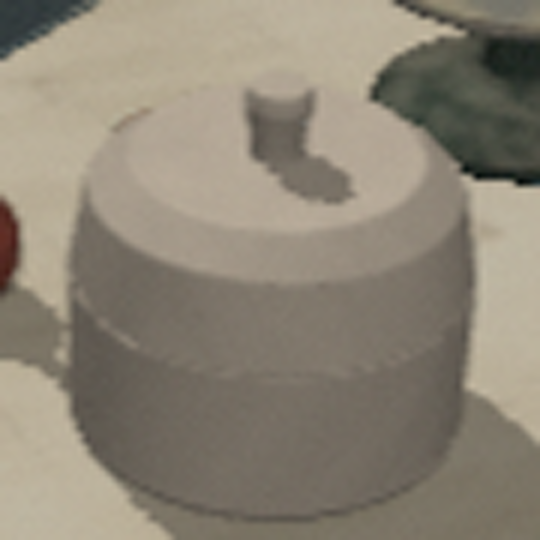

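The scene view shows the knob top at (291,129), which agrees with the top view: knob at (567,-64). Now moving above it.

>>> play_rows(commands=[{"x":0.015,"y":-0.009,"z":0,"twist":2},{"x":0.05,"y":-0.029,"z":0,"twist":4},{"x":0.09,"y":-0.051,"z":0,"twist":7},{"x":0.13,"y":-0.074,"z":0,"twist":10},{"x":0.17,"y":-0.097,"z":0,"twist":13},{"x":0.21,"y":-0.12,"z":0,"twist":15},{"x":0.25,"y":-0.143,"z":0,"twist":16.9},{"x":0.29,"y":-0.166,"z":0,"twist":16.9}], jaw=0)

```text
time: 1.1
tool_pos: [382.8, -257.7, 251.9]
tcp_rot: [3.141, -0.0, -0.001]
contact_force: [-0.3, -0.7, 0.1]
grip_width: 91.8
finger_force: 0.0
```

```bash
python3 -c "
from h import *
go(567,-64,225)"
```

```text
shift [ 0.1839 -0.194   0.0269] twist -0.07 at [ 382.8 -257.7  251.9] rpy [ 3.1411e+00 -4.0000e-04 -1.3000e-03] t 1.1 w 91.8
```

>>> play_rows(commands=[{"x":0.03,"y":-0.032,"z":0,"twist":0},{"x":0.063,"y":-0.066,"z":0.005,"twist":0},{"x":0.096,"y":-0.1,"z":0.01,"twist":0},{"x":0.13,"y":-0.136,"z":0.015,"twist":0},{"x":0.16,"y":-0.17,"z":0.02,"twist":0},{"x":0.177,"y":-0.187,"z":0.025,"twist":0},{"x":0.184,"y":-0.194,"z":0.027,"twist":0},{"x":0.184,"y":-0.194,"z":0.027,"twist":0}])

```text
time: 1.9
tool_pos: [565.9, -64.7, 224.0]
tcp_rot: [-3.142, 0.001, 0.001]
contact_force: [-0.2, -0.2, -0.5]
grip_width: 92.0
finger_force: 0.0
```

>>> play_rows(commands=[{"x":0,"y":0,"z":0.01,"twist":0},{"x":0,"y":0,"z":0.025,"twist":0},{"x":0,"y":0,"z":0.035,"twist":0},{"x":0,"y":0,"z":0.045,"twist":0},{"x":0,"y":0,"z":0.055,"twist":0},{"x":0,"y":0,"z":0.06,"twist":0},{"x":0,"y":0,"z":0.064,"twist":0},{"x":0,"y":0,"z":0.065,"twist":0}])

```text
time: 2.7
tool_pos: [565.8, -65.3, 159.4]
tcp_rot: [3.142, 0.0, -0.0]
contact_force: [0.9, -0.0, -0.4]
grip_width: 91.9
finger_force: 0.0
```

```bash
python3 -c "
from h import *
go(567,-64,160);print(bot.get_obs()['contact_force'])
t=bot.capture('top');s=bot.capture('scene')
a=cv2.resize(t['pixels'][130:230,270:370],(400,400));b=cv2.resize(s['pixels'][70:190,230:350],(400,400))
cv2.imwrite('pics/c3.png',np.hstack([a,b])[:,:,::-1])"
```

```text
shift [ 0.0012 -0.0013 -0.0006] twist -0.01 at [565.8 -65.3 159.4] rpy [ 3.1415e+00  3.0000e-04 -1.0000e-04] t 2.7 w 91.9
[ 0.93440383 -0.00622368 -0.38555028]
```

View pics/c3.png

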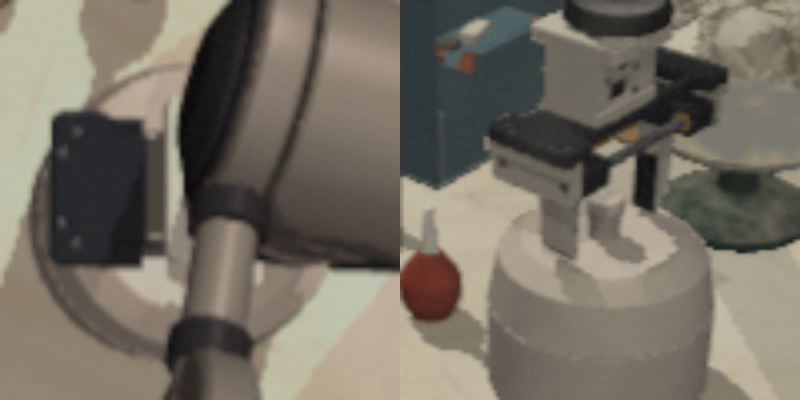

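In the scene crop the fingers straddle the knob at about (605,215), with tips just above the dome. Closing now, then lifting.

>>> play_rows(commands=[{"x":0,"y":0,"z":0,"twist":0},{"x":0,"y":0,"z":0,"twist":0},{"x":0,"y":0,"z":0,"twist":0},{"x":0,"y":0,"z":0,"twist":0},{"x":0,"y":0,"z":0,"twist":0},{"x":0,"y":0,"z":0,"twist":0},{"x":0,"y":0,"z":0,"twist":0},{"x":0,"y":0,"z":0,"twist":0}], jaw=1)

```text
time: 3.6
tool_pos: [565.8, -65.3, 159.7]
tcp_rot: [3.142, 0.0, -0.0]
contact_force: [0.4, -0.0, 0.1]
grip_width: 32.1
finger_force: 0.0
```

>>> play_rows(commands=[{"x":0,"y":0,"z":-0.003,"twist":0},{"x":0,"y":0,"z":-0.008,"twist":0},{"x":0,"y":0,"z":-0.015,"twist":0},{"x":0,"y":0,"z":-0.025,"twist":0},{"x":0,"y":0,"z":-0.035,"twist":0},{"x":0,"y":0,"z":-0.045,"twist":0},{"x":0,"y":0,"z":-0.05,"twist":0},{"x":0,"y":0,"z":-0.05,"twist":0}])

```text
time: 4.4
tool_pos: [566.3, -65.4, 210.9]
tcp_rot: [3.141, -0.002, -0.0]
contact_force: [1.0, -0.1, -4.5]
grip_width: 27.2
finger_force: 30.0
```

```bash
python3 -c "
from h import *
go(430,-310,210);print(bot.get_obs()['contact_force'])"
```

```text
shift [-0.1362  0.2446  0.0008] twist -0.01 at [566.3 -65.4 210.9] rpy [ 3.141e+00 -2.100e-03 -2.000e-04] t 4.4 w 27.2
[ 0.99037681 -0.1493062  -4.52830576]
```

>>> play_rows(commands=[{"x":-0.008,"y":0.014,"z":0,"twist":0},{"x":-0.022,"y":0.04,"z":0,"twist":0},{"x":-0.044,"y":0.079,"z":0,"twist":0},{"x":-0.067,"y":0.12,"z":0,"twist":0},{"x":-0.09,"y":0.162,"z":0,"twist":0},{"x":-0.112,"y":0.201,"z":0,"twist":0},{"x":-0.128,"y":0.23,"z":0,"twist":0},{"x":-0.136,"y":0.245,"z":0,"twist":0}])

```text
time: 5.2
tool_pos: [427.3, -313.1, 209.2]
tcp_rot: [3.141, 0.001, -0.003]
contact_force: [0.3, 0.4, -4.1]
grip_width: 27.7
finger_force: 30.0
```

>>> play_rows(commands=[{"x":0,"y":0,"z":0.01,"twist":0},{"x":0,"y":0,"z":0.025,"twist":0},{"x":0,"y":0,"z":0.045,"twist":0},{"x":0,"y":0,"z":0.065,"twist":0},{"x":0,"y":0,"z":0.08,"twist":0},{"x":0,"y":0,"z":0.09,"twist":0},{"x":0,"y":0,"z":0.095,"twist":0},{"x":0,"y":0,"z":0.095,"twist":0}])

```text
time: 6.0
tool_pos: [429.7, -309.9, 114.1]
tcp_rot: [-3.141, 0.001, 0.0]
contact_force: [-0.2, 0.7, -3.6]
grip_width: 27.3
finger_force: 30.0
```

```bash
python3 -c "
from h import *
go(430,-310,92);print(bot.get_obs()['contact_force'])
s=bot.capture('scene');t=bot.capture('top')
cv2.imwrite('pics/c4.png',np.hstack([s['pixels'][:,200:],t['pixels'][:,250:]])[:,:,::-1])"
```

```text
shift [0.0004 0.0001 0.0221] twist 0.01 at [ 429.7 -309.9  114.1] rpy [-3.1408e+00  8.0000e-04  2.0000e-04] t 6.0 w 27.3
[-0.20941776  0.73539412 -3.6107614 ]
```

View pics/c4.png

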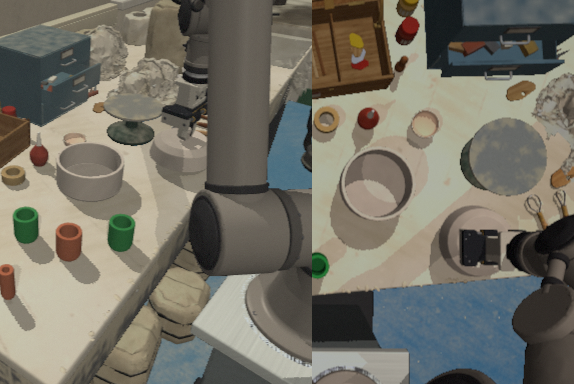

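The cover is held level over the free table, at about (475,240) in the right half, and the saggar is open. Lowering slowly until contact.

>>> play_rows(commands=[{"x":0,"y":0,"z":0.005,"twist":0},{"x":0,"y":0,"z":0.01,"twist":0},{"x":0,"y":0,"z":0.014,"twist":0},{"x":0,"y":0,"z":0.017,"twist":0},{"x":0,"y":0,"z":0.018,"twist":0},{"x":0,"y":0,"z":0.019,"twist":0},{"x":0,"y":0,"z":0.02,"twist":0},{"x":0,"y":0,"z":0.02,"twist":0}])

```text
time: 6.9
tool_pos: [429.8, -310.3, 94.7]
tcp_rot: [3.141, -0.0, -0.0]
contact_force: [-0.6, -0.5, -4.1]
grip_width: 27.2
finger_force: 30.0
```

>>> play_rows(commands=[{"x":0,"y":0,"z":0.0005,"twist":0},{"x":0,"y":0,"z":0.001,"twist":0},{"x":0,"y":0,"z":0.0015,"twist":0},{"x":0,"y":0,"z":0.002,"twist":0},{"x":0,"y":0,"z":0.0025,"twist":0},{"x":0,"y":0,"z":0.003,"twist":0},{"x":0,"y":0,"z":0.003,"twist":0},{"x":0,"y":0,"z":0.003,"twist":0}])

```text
time: 7.7
tool_pos: [429.8, -310.3, 91.7]
tcp_rot: [3.141, -0.0, -0.0]
contact_force: [0.3, -0.9, -3.6]
grip_width: 27.1
finger_force: 30.0
```

>>> play_rows(commands=[{"x":0,"y":0,"z":0.0005,"twist":0},{"x":0,"y":0,"z":0.001,"twist":0},{"x":0,"y":0,"z":0.0015,"twist":0},{"x":0,"y":0,"z":0.002,"twist":0},{"x":0,"y":0,"z":0.0025,"twist":0},{"x":0,"y":0,"z":0.003,"twist":0},{"x":0,"y":0,"z":0.003,"twist":0},{"x":0,"y":0,"z":0.003,"twist":0}])

```text
time: 8.5
tool_pos: [429.9, -310.3, 90.1]
tcp_rot: [3.141, -0.001, -0.0]
contact_force: [-3.8, 3.3, 9.2]
grip_width: 26.9
finger_force: 30.0
```

>>> play_rows(commands=[{"x":0,"y":0,"z":-0.001,"twist":0},{"x":0,"y":0,"z":-0.001,"twist":0},{"x":0,"y":0,"z":-0.001,"twist":0},{"x":0,"y":0,"z":-0.001,"twist":0},{"x":0,"y":0,"z":-0.001,"twist":0},{"x":0,"y":0,"z":-0.001,"twist":0},{"x":0,"y":0,"z":-0.001,"twist":0},{"x":0,"y":0,"z":-0.001,"twist":0}], jaw=0)

```text
time: 9.3
tool_pos: [429.8, -310.3, 89.7]
tcp_rot: [3.141, -0.0, -0.0]
contact_force: [0.3, 1.1, 1.4]
grip_width: 86.8
finger_force: 0.0
```

>>> play_rows(commands=[{"x":0,"y":0,"z":-0.01,"twist":0},{"x":0,"y":0,"z":-0.03,"twist":0},{"x":0,"y":0,"z":-0.06,"twist":0},{"x":0,"y":0,"z":-0.1,"twist":0},{"x":0,"y":0,"z":-0.13,"twist":0},{"x":0.01,"y":-0.02,"z":-0.15,"twist":0},{"x":0.02,"y":-0.05,"z":-0.15,"twist":0},{"x":0.03,"y":-0.09,"z":-0.15,"twist":0}])

```text
time: 10.1
tool_pos: [460.3, -220.5, 241.3]
tcp_rot: [3.14, -0.003, -0.002]
contact_force: [1.6, -0.2, -0.3]
grip_width: 91.7
finger_force: 0.0
```

Run:
```python
from h import *
t=bot.capture('top');s=bot.capture('scene')
for nm,a,b,r,h in(('p1',(146,174),(160,255),54,50),('p3',(214,237),(268,242),28,66),('p4',(145,231),(207,282),15,74)):
    print(nm,fit(t,a,r,h),fit(s,b,r,h))
cv2.imwrite('pics/c5.png',np.hstack([cv2.resize(t['pixels'][130:240,270:380],(400,400),interpolation=2),cv2.resize(s['pixels'][115:225,235:345],(400,400),interpolation=2)])[:,:,::-1])
# model overlay of saggar rim inner/outer: residual by hand
for x,y in((567,-64),(567,-70)):
  a=np.arange(0,360,90)*np.pi/180
  for r in(88,80): print(x,y,r,[p.round(1).tolist() for p in proj(t,np.c_[x+r*np.cos(a),y+r*np.sin(a),0*a+76])],[p.round(1).tolist() for p in proj(s,np.c_[x+r*np.cos(a),y+r*np.sin(a),0*a+76])])
go(588,297,150)
```

```text
p1 (array([587.5, 347.3]), np.float64(0.048), np.int32(1660)) (array([590.2, 344.2]), np.float64(0.059), np.int32(2216))
p3 (array([436.5, 175.3]), np.float64(0.06), np.int32(456)) (array([439.1, 171. ]), np.float64(0.102), np.int32(852))
p4 (array([449.6, 342.7]), np.float64(0.173), np.int32(186)) (array([452.3, 339.4]), np.float64(0.131), np.int32(463))
567 -64 88 [[316.0, 145.7], [278.5, 182.3], [315.7, 220.3], [353.1, 183.3]] [[263.6, 146.5], [267.4, 172.5], [317.7, 170.8], [309.6, 145.1]]
567 -64 80 [[316.0, 149.1], [281.9, 182.3], [315.7, 216.9], [349.7, 183.3]] [[265.9, 147.5], [269.5, 171.2], [315.1, 169.6], [307.8, 146.2]]
567 -70 88 [[318.6, 145.7], [281.1, 182.3], [318.3, 220.3], [355.6, 183.4]] [[265.1, 145.6], [269.0, 171.5], [319.1, 169.8], [310.9, 144.2]]
567 -70 80 [[318.5, 149.1], [284.5, 182.3], [318.3, 216.9], [352.2, 183.3]] [[267.3, 146.7], [271.1, 170.2], [316.5, 168.6], [309.2, 145.3]]
shift [ 0.1294 -0.5129  0.0914] twist 0.21 at [ 460.4 -216.5  240.8] rpy [-3.1406e+00 -9.0000e-04  3.7000e-03] t 10.2 w 92.0
```

View pics/c5.png

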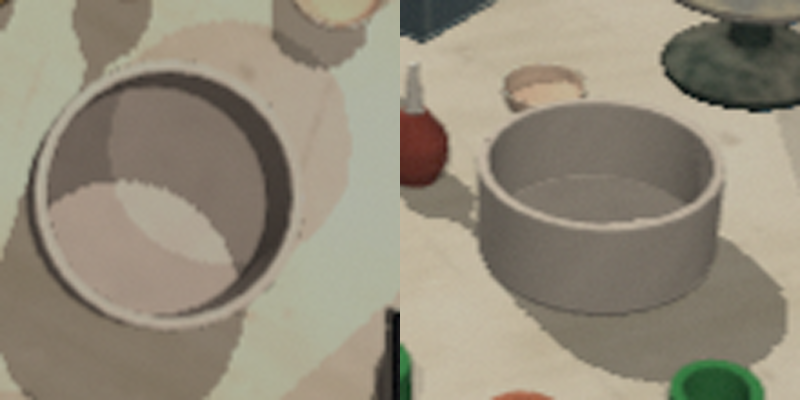

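The saggar rim's extremes in the top view give a centre of about (566,-63), which agrees with the knob. The cover now stands on the table and the pots are unmoved. I'll take the averaged pot positions and go to pot_1's near (−y) rim.

>>> play_rows(commands=[{"x":0.004,"y":-0.015,"z":0,"twist":0},{"x":0.013,"y":-0.05,"z":0,"twist":0},{"x":0.024,"y":-0.095,"z":0,"twist":0},{"x":0.036,"y":-0.14,"z":0,"twist":0},{"x":0.048,"y":-0.185,"z":0,"twist":0},{"x":0.06,"y":-0.23,"z":0,"twist":0},{"x":0.072,"y":-0.275,"z":0,"twist":0},{"x":0.083,"y":-0.32,"z":0,"twist":0}])

```text
time: 11.0
tool_pos: [543.3, 101.4, 240.0]
tcp_rot: [3.141, -0.0, -0.001]
contact_force: [0.6, -0.9, -0.1]
grip_width: 91.8
finger_force: 0.0
```

>>> play_rows(commands=[{"x":0.012,"y":-0.045,"z":0,"twist":0},{"x":0.024,"y":-0.09,"z":0.01,"twist":0},{"x":0.034,"y":-0.13,"z":0.02,"twist":0},{"x":0.041,"y":-0.16,"z":0.04,"twist":0},{"x":0.046,"y":-0.18,"z":0.06,"twist":0},{"x":0.046,"y":-0.19,"z":0.08,"twist":0},{"x":0.046,"y":-0.193,"z":0.09,"twist":0},{"x":0.046,"y":-0.193,"z":0.09,"twist":0}])

```text
time: 11.8
tool_pos: [588.1, 292.4, 148.0]
tcp_rot: [3.14, 0.003, -0.0]
contact_force: [0.1, -0.3, 0.8]
grip_width: 92.0
finger_force: 0.0
```

Run:
```python
from h import *
go(589,296,42)
s=bot.capture('scene');print(fit(s,(160,255),54,50))
```

```text
shift [ 0.0012 -0.0038  0.106 ] twist -0.01 at [588.1 292.4 148. ] rpy [ 3.1402e+00  3.3000e-03 -2.0000e-04] t 11.8 w 92.0
(array([589.7, 344.6]), np.float64(0.058), np.int32(2215))
```

>>> play_rows(commands=[{"x":0.001,"y":-0.003,"z":0.015,"twist":0},{"x":0.001,"y":-0.003,"z":0.035,"twist":0},{"x":0.001,"y":-0.003,"z":0.055,"twist":0},{"x":0.001,"y":-0.003,"z":0.075,"twist":0},{"x":0.001,"y":-0.003,"z":0.09,"twist":0},{"x":0.001,"y":-0.003,"z":0.1,"twist":0},{"x":0.001,"y":-0.003,"z":0.105,"twist":0},{"x":0.001,"y":-0.003,"z":0.106,"twist":0}])

```text
time: 12.65
tool_pos: [590.0, 295.6, 43.5]
tcp_rot: [3.142, -0.0, -0.0]
contact_force: [-0.6, 0.1, -0.1]
grip_width: 91.7
finger_force: 0.0
```

>>> play_rows(commands=[{"x":0,"y":0,"z":0,"twist":0},{"x":0,"y":0,"z":0,"twist":0},{"x":0,"y":0,"z":0,"twist":0},{"x":0,"y":0,"z":0,"twist":0},{"x":0,"y":0,"z":0,"twist":0},{"x":0,"y":0,"z":0,"twist":0},{"x":0,"y":0,"z":0,"twist":0},{"x":0,"y":0,"z":0,"twist":0}], jaw=1)

```text
time: 13.45
tool_pos: [589.9, 295.7, 43.7]
tcp_rot: [3.142, -0.0, -0.0]
contact_force: [0.3, -0.1, -0.4]
grip_width: 32.6
finger_force: 0.0
```

>>> play_rows(commands=[{"x":0,"y":0,"z":0,"twist":0},{"x":0,"y":0,"z":0,"twist":0},{"x":0,"y":0,"z":0,"twist":0},{"x":0,"y":0,"z":0,"twist":0},{"x":0,"y":0,"z":0,"twist":0},{"x":0,"y":0,"z":0,"twist":0},{"x":0,"y":0,"z":0,"twist":0},{"x":0,"y":0,"z":0,"twist":0}])

```text
time: 14.25
tool_pos: [589.9, 295.7, 43.6]
tcp_rot: [3.142, 0.0, -0.0]
contact_force: [-0.2, -0.4, 0.3]
grip_width: 7.9
finger_force: 30.0
```

Gripped at 7.9 mm, which is the wall thickness. Lifting and checking tilt.

>>> play_rows(commands=[{"x":0,"y":0,"z":-0.004,"twist":0},{"x":0,"y":0,"z":-0.012,"twist":0},{"x":0,"y":0,"z":-0.03,"twist":0},{"x":0,"y":0,"z":-0.05,"twist":0},{"x":0,"y":0,"z":-0.07,"twist":0},{"x":0,"y":0,"z":-0.09,"twist":0},{"x":0,"y":0,"z":-0.1,"twist":0},{"x":0,"y":0,"z":-0.105,"twist":0}])

```text
time: 15.05
tool_pos: [590.3, 295.8, 150.1]
tcp_rot: [-3.141, -0.002, -0.0]
contact_force: [0.4, -0.3, -1.5]
grip_width: 7.8
finger_force: 30.0
```

Run:
```python
from h import *
go(566.5,-108,149)
s=bot.capture('scene');t=bot.capture('top')
print(fit(s,(160,195),54,50,105),fit(t,(140,174),54,50,105))
cv2.imwrite('pics/c6.png',cv2.resize(s['pixels'][120:300,80:260,::-1],(560,560),interpolation=2))
```

```text
shift [-0.0237  0.4038  0.0009] twist -0.01 at [590.3 295.8 150.1] rpy [-3.1411e+00 -1.9000e-03 -1.0000e-04] t 15.1 w 7.8
(array([593.4, 342.7]), np.float64(0.109), np.int32(1993)) (array([563.3, 337. ]), np.float64(0.846), np.int32(331))
```

View pics/c6.png

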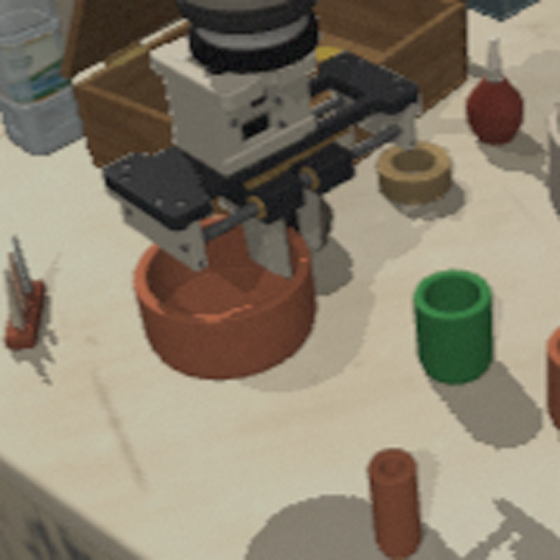

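Pot_1 hangs level, at about (225,300) in the crop, held at the near rim. Carrying it to the saggar.

>>> play_rows(commands=[{"x":-0.001,"y":0.01,"z":0,"twist":0},{"x":-0.003,"y":0.035,"z":0,"twist":0},{"x":-0.006,"y":0.075,"z":0,"twist":0},{"x":-0.009,"y":0.12,"z":0,"twist":0},{"x":-0.012,"y":0.165,"z":0,"twist":0},{"x":-0.015,"y":0.21,"z":0,"twist":0},{"x":-0.018,"y":0.255,"z":0,"twist":0},{"x":-0.02,"y":0.3,"z":0,"twist":0}])

```text
time: 15.95
tool_pos: [568.5, -6.5, 147.7]
tcp_rot: [-3.142, 0.002, -0.0]
contact_force: [0.5, 0.3, -1.8]
grip_width: 8.2
finger_force: 30.0
```

>>> play_rows(commands=[{"x":-0.002,"y":0.035,"z":0,"twist":0},{"x":-0.003,"y":0.065,"z":0,"twist":0},{"x":-0.004,"y":0.088,"z":0,"twist":0},{"x":-0.004,"y":0.1,"z":0,"twist":0},{"x":-0.004,"y":0.104,"z":0,"twist":0},{"x":-0.004,"y":0.104,"z":0,"twist":0},{"x":-0.004,"y":0.104,"z":0,"twist":0},{"x":-0.004,"y":0.104,"z":0,"twist":0}])

```text
time: 16.75
tool_pos: [565.9, -107.2, 148.6]
tcp_rot: [-3.141, 0.0, 0.001]
contact_force: [0.7, 0.5, -1.0]
grip_width: 7.7
finger_force: 30.0
```

Run:
```python
from h import *
go(566.5,-108,54)
```

```text
shift [0.0007 0.0009 0.0946] twist 0.08 at [ 565.9 -107.2  148.6] rpy [-3.1414e+00  2.0000e-04  1.3000e-03] t 16.8 w 7.7
```

>>> play_rows(commands=[{"x":0,"y":0,"z":0.01,"twist":0},{"x":0,"y":0,"z":0.025,"twist":0},{"x":0,"y":0,"z":0.042,"twist":0},{"x":0,"y":0,"z":0.058,"twist":0},{"x":0,"y":0,"z":0.072,"twist":0},{"x":0,"y":0,"z":0.082,"twist":0},{"x":0,"y":0,"z":0.088,"twist":0},{"x":0,"y":0,"z":0.09,"twist":0}])

```text
time: 17.55
tool_pos: [565.6, -108.0, 58.0]
tcp_rot: [-3.141, 0.001, 0.0]
contact_force: [-1.0, 0.1, -1.1]
grip_width: 7.7
finger_force: 30.0
```

>>> play_rows(commands=[{"x":0,"y":0,"z":0.001,"twist":0},{"x":0,"y":0,"z":0.002,"twist":0},{"x":0,"y":0,"z":0.003,"twist":0},{"x":0,"y":0,"z":0.004,"twist":0},{"x":0,"y":0,"z":0.0045,"twist":0},{"x":0,"y":0,"z":0.005,"twist":0},{"x":0,"y":0,"z":0.005,"twist":0},{"x":0,"y":0,"z":0.005,"twist":0}])

```text
time: 18.35
tool_pos: [565.9, -108.3, 53.7]
tcp_rot: [3.142, -0.0, -0.0]
contact_force: [0.7, -0.3, -0.5]
grip_width: 8.0
finger_force: 30.0
```

>>> play_rows(commands=[{"x":0,"y":0,"z":0.0003,"twist":0},{"x":0,"y":0,"z":0.0006,"twist":0},{"x":0,"y":0,"z":0.0009,"twist":0},{"x":0,"y":0,"z":0.0012,"twist":0},{"x":0,"y":0,"z":0.0015,"twist":0},{"x":0,"y":0,"z":0.0015,"twist":0},{"x":0,"y":0,"z":0.0015,"twist":0},{"x":0,"y":0,"z":0.0015,"twist":0}])

```text
time: 19.15
tool_pos: [565.9, -108.3, 53.6]
tcp_rot: [3.141, -0.001, -0.0]
contact_force: [-3.3, 0.4, 10.5]
grip_width: 7.7
finger_force: 30.0
```

>>> play_rows(commands=[{"x":0,"y":0,"z":0,"twist":0},{"x":0,"y":0,"z":0,"twist":0},{"x":0,"y":0,"z":0,"twist":0},{"x":0,"y":0,"z":0,"twist":0},{"x":0,"y":0,"z":-0.002,"twist":0},{"x":0,"y":0,"z":-0.01,"twist":0},{"x":0,"y":0,"z":-0.025,"twist":0},{"x":0,"y":0,"z":-0.04,"twist":0}], jaw=0.8)

```text
time: 19.95
tool_pos: [565.8, -108.3, 93.0]
tcp_rot: [3.142, 0.0, -0.0]
contact_force: [0.3, 0.5, 0.2]
grip_width: 18.3
finger_force: 0.0
```

>>> play_rows(commands=[{"x":0,"y":0,"z":-0.02,"twist":0},{"x":0,"y":0,"z":-0.06,"twist":0},{"x":0,"y":0,"z":-0.1,"twist":0},{"x":-0.02,"y":-0.04,"z":-0.12,"twist":0},{"x":-0.04,"y":-0.085,"z":-0.12,"twist":0},{"x":-0.06,"y":-0.13,"z":-0.12,"twist":0},{"x":-0.08,"y":-0.175,"z":-0.12,"twist":0},{"x":-0.1,"y":-0.22,"z":-0.12,"twist":0}], jaw=0)

```text
time: 20.75
tool_pos: [464.9, 113.2, 213.1]
tcp_rot: [-3.141, -0.001, -0.001]
contact_force: [0.2, 0.4, 0.8]
grip_width: 77.8
finger_force: 0.0
```

Run:
```python
from h import *
t=bot.capture('top');s=bot.capture('scene')
for nm,a,b,r,h,z in(('p1',(318,182),(290,155),54,50,10),('p3',(214,237),(268,242),28,66,0),('p4',(145,231),(207,282),15,74,0)):
    print(nm,fit(t,a,r,h,z),fit(s,b,r,h,z))
go(438,173,140)
cv2.imwrite('pics/c7.png',np.hstack([cv2.resize(t['pixels'][120:260,190:390],(400,280),interpolation=2),cv2.resize(s['pixels'][115:265,205:355],(400,400),interpolation=2)[:280]])[:,:,::-1])
```

```text
p1 (array([564.1, -58.3]), np.float64(0.025), np.int32(1626)) (array([ 596.2, -103.1]), np.float64(0.446), np.int32(682))
p3 (array([450.6, 330.4]), np.float64(0.673), np.int32(186)) (array([439.5, 171.3]), np.float64(0.103), np.int32(848))
p4 (array([449.6, 342.7]), np.float64(0.173), np.int32(186)) (array([452.4, 339.4]), np.float64(0.133), np.int32(463))
shift [-0.0249 -0.0569  0.0731] twist 0.33 at [463.2 116.1 213. ] rpy [-3.1402e+00  5.0000e-04  5.7000e-03] t 20.9 w 85.9
```

View pics/c7.png

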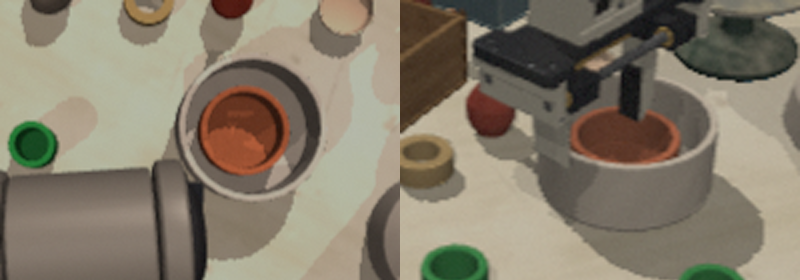

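Pot_1 stands in the saggar at (564.5,-58), upright. Next is pot_3 at (438,173).

>>> play_rows(commands=[{"x":-0.008,"y":-0.018,"z":0,"twist":0},{"x":-0.018,"y":-0.04,"z":0.01,"twist":0},{"x":-0.025,"y":-0.057,"z":0.03,"twist":0.3},{"x":-0.025,"y":-0.057,"z":0.06,"twist":0.3},{"x":-0.025,"y":-0.057,"z":0.09,"twist":0.3},{"x":-0.025,"y":-0.057,"z":0.12,"twist":0.3},{"x":-0.025,"y":-0.057,"z":0.138,"twist":0.3},{"x":-0.025,"y":-0.057,"z":0.144,"twist":0.3}])

```text
time: 21.65
tool_pos: [440.4, 168.0, 66.8]
tcp_rot: [3.141, 0.003, -0.006]
contact_force: [0.1, -0.2, 1.5]
grip_width: 92.0
finger_force: 0.0
```

Run:
```python
from h import *
go(438,173,69)
s=bot.capture('scene');print(bot.get_obs()['contact_force'])
cv2.imwrite('pics/c8.png',cv2.resize(s['pixels'][150:290,190:350,::-1],(640,560),interpolation=2))
```

```text
shift [-0.0025 -0.005  -0.0022] twist -0.34 at [440.4 168.   66.8] rpy [ 3.1408e+00  2.7000e-03 -5.9000e-03] t 21.6 w 92.0
[-0.35443873 -0.37600248 -0.53409695]
```

View pics/c8.png

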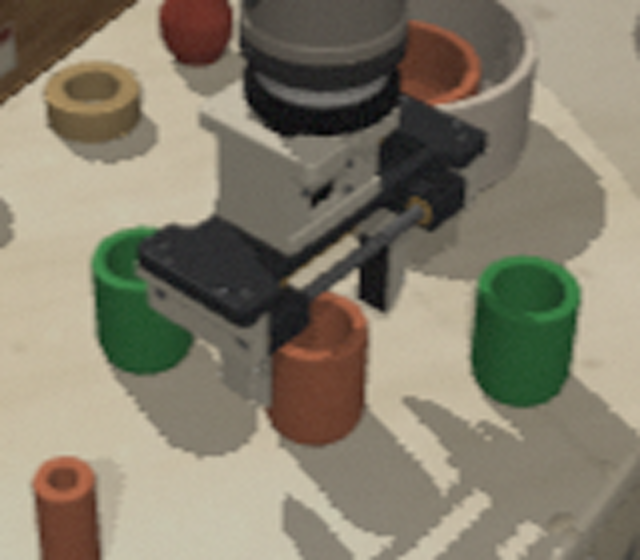

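The fingers straddle pot_3 at (320,370) in the crop. Closing.

>>> play_rows(commands=[{"x":-0.002,"y":-0.004,"z":-0.002,"twist":0},{"x":-0.002,"y":-0.004,"z":-0.002,"twist":0},{"x":-0.002,"y":-0.004,"z":-0.002,"twist":0},{"x":-0.002,"y":-0.004,"z":-0.002,"twist":0},{"x":-0.002,"y":-0.004,"z":-0.002,"twist":0},{"x":-0.002,"y":-0.004,"z":-0.002,"twist":0},{"x":-0.002,"y":-0.004,"z":-0.002,"twist":0},{"x":-0.002,"y":-0.004,"z":-0.002,"twist":0}], jaw=1)

```text
time: 22.5
tool_pos: [439.2, 172.8, 70.6]
tcp_rot: [-3.141, -0.001, -0.005]
contact_force: [0.2, 1.2, 5.8]
grip_width: 54.9
finger_force: 30.0
```

Run:
```python
from h import *
go(564.5,-58,180);o=bot.get_obs();print(o['finger_force'],o['contact_force'])
```

```text
shift [ 0.1266  0.2301 -0.1093] twist -0.31 at [439.2 172.8  70.6] rpy [-3.1415e+00 -9.0000e-04 -5.4000e-03] t 22.5 w 54.9
30.000916114076972 [0.15338413 1.24751387 5.79603641]
```

>>> play_rows(commands=[{"x":0,"y":0,"z":-0.005,"twist":0},{"x":0,"y":0,"z":-0.018,"twist":0},{"x":0,"y":0,"z":-0.04,"twist":0},{"x":0,"y":0,"z":-0.065,"twist":0},{"x":0,"y":0,"z":-0.09,"twist":-0.3},{"x":0.005,"y":0.009,"z":-0.105,"twist":-0.3},{"x":0.016,"y":0.03,"z":-0.11,"twist":-0.3},{"x":0.036,"y":0.065,"z":-0.11,"twist":-0.3}])

```text
time: 23.3
tool_pos: [474.3, 108.1, 181.2]
tcp_rot: [-3.141, -0.001, 0.003]
contact_force: [1.2, 1.3, -0.9]
grip_width: 55.2
finger_force: 30.6
```

>>> play_rows(commands=[{"x":0.02,"y":0.036,"z":0,"twist":0},{"x":0.04,"y":0.073,"z":0,"twist":0},{"x":0.06,"y":0.109,"z":0,"twist":0},{"x":0.077,"y":0.14,"z":0,"twist":0},{"x":0.087,"y":0.158,"z":0,"twist":0},{"x":0.0915,"y":0.165,"z":0,"twist":0},{"x":0.0915,"y":0.165,"z":0,"twist":0},{"x":0.0915,"y":0.165,"z":0,"twist":0}])

```text
time: 24.1
tool_pos: [565.4, -56.5, 179.9]
tcp_rot: [-3.141, 0.001, 0.0]
contact_force: [-0.6, -0.2, -1.5]
grip_width: 55.2
finger_force: 30.6
```

Run:
```python
from h import *
go(565.5,-58,91)
s=bot.capture('scene')
print(fit(s,(290,115),28,66,110))
```

```text
shift [0.0003 0.0016 0.0889] twist 0.02 at [565.4 -56.5 179.9] rpy [-3.141e+00  1.200e-03  3.000e-04] t 24.1 w 55.2
(array([507.7,  16.5]), np.float64(0.466), np.int32(1268))
```

>>> play_rows(commands=[{"x":0,"y":0.001,"z":0.01,"twist":0},{"x":0,"y":0.0015,"z":0.025,"twist":0},{"x":0,"y":0.0015,"z":0.04,"twist":0},{"x":0,"y":0.0015,"z":0.055,"twist":0},{"x":0,"y":0.0015,"z":0.068,"twist":0},{"x":0,"y":0.0015,"z":0.078,"twist":0},{"x":0,"y":0.0015,"z":0.083,"twist":0},{"x":0,"y":0.0015,"z":0.084,"twist":0}])

```text
time: 24.95
tool_pos: [565.8, -58.8, 95.6]
tcp_rot: [-3.141, 0.001, 0.0]
contact_force: [-0.4, 0.0, -1.5]
grip_width: 54.8
finger_force: 30.6
```

>>> play_rows(commands=[{"x":0,"y":0,"z":0.001,"twist":0},{"x":0,"y":0,"z":0.002,"twist":0},{"x":0,"y":0,"z":0.003,"twist":0},{"x":0,"y":0,"z":0.004,"twist":0},{"x":0,"y":0,"z":0.0045,"twist":0},{"x":0,"y":0,"z":0.005,"twist":0},{"x":0,"y":0,"z":0.0055,"twist":0},{"x":0,"y":0,"z":0.0055,"twist":0}])

```text
time: 25.75
tool_pos: [566.0, -59.0, 90.7]
tcp_rot: [3.141, -0.0, -0.0]
contact_force: [0.2, 0.5, -2.2]
grip_width: 54.9
finger_force: 30.6
```

>>> play_rows(commands=[{"x":0,"y":0,"z":0.0005,"twist":0},{"x":0,"y":0,"z":0.001,"twist":0},{"x":0,"y":0,"z":0.0015,"twist":0},{"x":0,"y":0,"z":0.002,"twist":0},{"x":0,"y":0,"z":0.002,"twist":0},{"x":0,"y":0,"z":0.002,"twist":0},{"x":0,"y":0,"z":0.002,"twist":0},{"x":0,"y":0,"z":0.002,"twist":0}])

```text
time: 26.55
tool_pos: [566.3, -58.9, 90.5]
tcp_rot: [3.141, -0.001, 0.0]
contact_force: [-3.9, 1.0, 12.8]
grip_width: 54.9
finger_force: 30.5
```

Contact with the floor. Releasing and retreating towards pot_4.

>>> play_rows(commands=[{"x":0,"y":0,"z":0,"twist":0},{"x":0,"y":0,"z":0,"twist":0},{"x":0,"y":0,"z":0,"twist":0},{"x":0,"y":0,"z":0,"twist":0},{"x":0,"y":0,"z":0,"twist":0},{"x":0,"y":0,"z":-0.01,"twist":0},{"x":0,"y":0,"z":-0.03,"twist":0},{"x":0,"y":0,"z":-0.06,"twist":0}], jaw=0.15)

```text
time: 27.35
tool_pos: [565.2, -58.8, 148.6]
tcp_rot: [-3.141, 0.003, -0.0]
contact_force: [0.3, 0.5, 0.1]
grip_width: 78.2
finger_force: 0.0
```

>>> play_rows(commands=[{"x":0,"y":0,"z":-0.03,"twist":0},{"x":-0.008,"y":-0.035,"z":-0.06,"twist":0},{"x":-0.019,"y":-0.08,"z":-0.08,"twist":0},{"x":-0.03,"y":-0.125,"z":-0.08,"twist":0},{"x":-0.041,"y":-0.17,"z":-0.08,"twist":0},{"x":-0.052,"y":-0.215,"z":-0.08,"twist":0},{"x":-0.063,"y":-0.26,"z":-0.08,"twist":0},{"x":-0.074,"y":-0.305,"z":-0.08,"twist":0}], jaw=0.4)

```text
time: 28.15
tool_pos: [491.4, 247.8, 229.7]
tcp_rot: [-3.141, -0.001, -0.0]
contact_force: [-0.4, 0.3, 0.4]
grip_width: 54.9
finger_force: 0.0
```

Run:
```python
from h import *
t=bot.capture('top');s=bot.capture('scene')
go(451,341,90)
cv2.imwrite('pics/c9.png',np.hstack([cv2.resize(t['pixels'][130:230,270:370],(400,400),interpolation=2),cv2.resize(s['pixels'][115:215,235:335],(400,400),interpolation=2)])[:,:,::-1])
```

```text
shift [-0.0388 -0.0901  0.1396] twist 0.33 at [490.2 250.9 229.5] rpy [-3.1397e+00 -4.0000e-04  5.8000e-03] t 28.2 w 54.9
```

View pics/c9.png

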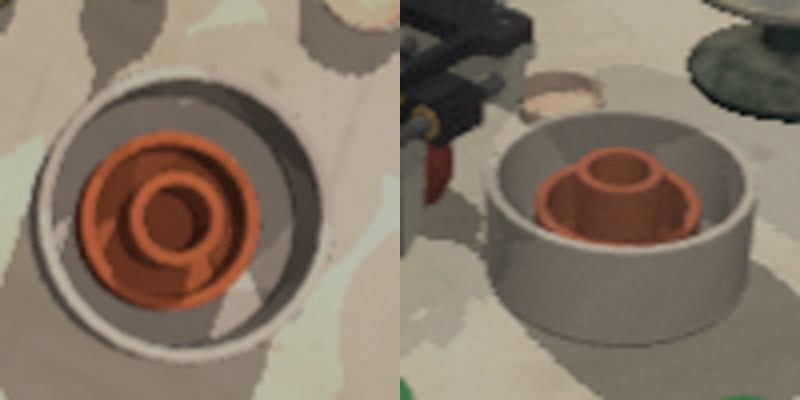

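Pot_3 stands concentric in pot_1 with its rim at about (178,218) in the top crop, upright. Now pot_4, gripped near its top.

>>> play_rows(commands=[{"x":-0.013,"y":-0.028,"z":0,"twist":0},{"x":-0.028,"y":-0.063,"z":0.01,"twist":0},{"x":-0.038,"y":-0.085,"z":0.02,"twist":0},{"x":-0.04,"y":-0.091,"z":0.04,"twist":0},{"x":-0.04,"y":-0.091,"z":0.06,"twist":0},{"x":-0.04,"y":-0.091,"z":0.08,"twist":0},{"x":-0.04,"y":-0.091,"z":0.095,"twist":0},{"x":-0.04,"y":-0.091,"z":0.1,"twist":0}])

```text
time: 29.05
tool_pos: [451.8, 336.1, 127.6]
tcp_rot: [3.14, 0.002, -0.001]
contact_force: [-1.0, 1.2, 0.4]
grip_width: 54.9
finger_force: 0.0
```

Run:
```python
from h import *
t=bot.capture('top');s=bot.capture('scene')
print(back(t,(314.1,184.1),86)); print(fit(s,(207,282),15,74))
go(451,341,83)
```

```text
[563.15213864 -58.03956557  86.        ]
(array([452.4, 338.7]), np.float64(0.142), np.int32(462))
shift [-0.0012 -0.0046  0.0456] twist -0.04 at [452.3 336.5 128.6] rpy [ 3.141e+00  7.000e-04 -7.000e-04] t 29.1 w 54.9
```

>>> play_rows(commands=[{"x":-0.001,"y":-0.004,"z":0.01,"twist":0},{"x":-0.001,"y":-0.004,"z":0.02,"twist":0},{"x":-0.001,"y":-0.004,"z":0.03,"twist":0},{"x":-0.001,"y":-0.004,"z":0.04,"twist":0},{"x":-0.001,"y":-0.004,"z":0.045,"twist":0},{"x":-0.001,"y":-0.004,"z":0.046,"twist":0},{"x":-0.001,"y":-0.004,"z":0.046,"twist":0},{"x":-0.001,"y":-0.004,"z":0.046,"twist":0}])

```text
time: 29.95
tool_pos: [451.4, 341.2, 83.0]
tcp_rot: [-3.141, -0.001, -0.0]
contact_force: [-0.7, 1.0, 0.3]
grip_width: 55.2
finger_force: 0.0
```

>>> play_rows(commands=[{"x":0,"y":0,"z":0,"twist":0},{"x":0,"y":0,"z":0,"twist":0},{"x":0,"y":0,"z":0,"twist":0},{"x":0,"y":0,"z":0,"twist":0},{"x":0,"y":0,"z":0,"twist":0},{"x":0,"y":0,"z":0,"twist":0},{"x":0,"y":0,"z":0,"twist":0},{"x":0,"y":0,"z":0,"twist":0}], jaw=1)

```text
time: 30.75
tool_pos: [451.2, 341.1, 82.8]
tcp_rot: [3.142, -0.0, -0.0]
contact_force: [-0.7, 0.3, 1.3]
grip_width: 28.3
finger_force: 30.0
```

>>> play_rows(commands=[{"x":0,"y":0,"z":-0.005,"twist":0},{"x":0,"y":0,"z":-0.018,"twist":0},{"x":0,"y":0,"z":-0.04,"twist":0},{"x":0,"y":0,"z":-0.07,"twist":0},{"x":0,"y":0,"z":-0.1,"twist":0},{"x":0,"y":0,"z":-0.115,"twist":0},{"x":0,"y":0,"z":-0.12,"twist":0},{"x":0,"y":0,"z":-0.12,"twist":0}])

```text
time: 31.55
tool_pos: [451.2, 341.2, 203.6]
tcp_rot: [-3.141, -0.001, -0.0]
contact_force: [-0.1, 0.3, 0.2]
grip_width: 28.5
finger_force: 30.0
```

>>> play_rows(commands=[{"x":0.003,"y":0.01,"z":0,"twist":0},{"x":0.01,"y":0.035,"z":0,"twist":0},{"x":0.021,"y":0.075,"z":0,"twist":0},{"x":0.033,"y":0.115,"z":0,"twist":0},{"x":0.045,"y":0.158,"z":0,"twist":0},{"x":0.057,"y":0.2,"z":0,"twist":0},{"x":0.069,"y":0.242,"z":0,"twist":0},{"x":0.081,"y":0.285,"z":0,"twist":0}])

```text
time: 32.35
tool_pos: [531.5, 53.7, 201.5]
tcp_rot: [3.141, 0.002, -0.0]
contact_force: [0.9, 0.5, -1.0]
grip_width: 28.5
finger_force: 30.0
```

>>> play_rows(commands=[{"x":0.011,"y":0.04,"z":0,"twist":0},{"x":0.021,"y":0.075,"z":0,"twist":0},{"x":0.029,"y":0.1,"z":0,"twist":0},{"x":0.033,"y":0.112,"z":0,"twist":0},{"x":0.033,"y":0.115,"z":0,"twist":0},{"x":0.033,"y":0.115,"z":0,"twist":0},{"x":0.033,"y":0.115,"z":0,"twist":0},{"x":0.033,"y":0.115,"z":0,"twist":0}])

```text
time: 33.15
tool_pos: [564.8, -57.7, 202.8]
tcp_rot: [-3.141, 0.0, 0.001]
contact_force: [-0.0, -0.3, -0.4]
grip_width: 28.4
finger_force: 30.0
```

Run:
```python
from h import *
go(565.3,-58.9,130)
s=bot.capture('scene');t=bot.capture('top')
cv2.imwrite('pics/c10.png',np.hstack([cv2.resize(t['pixels'][130:230,270:370],(400,400),interpolation=2),cv2.resize(s['pixels'][80:180,235:335],(400,400),interpolation=2)])[:,:,::-1])
```

```text
shift [0.0005 0.0012 0.0728] twist 0.08 at [564.8 -57.7 202.8] rpy [-3.1414e+00  2.0000e-04  1.5000e-03] t 33.1 w 28.4
```

View pics/c10.png

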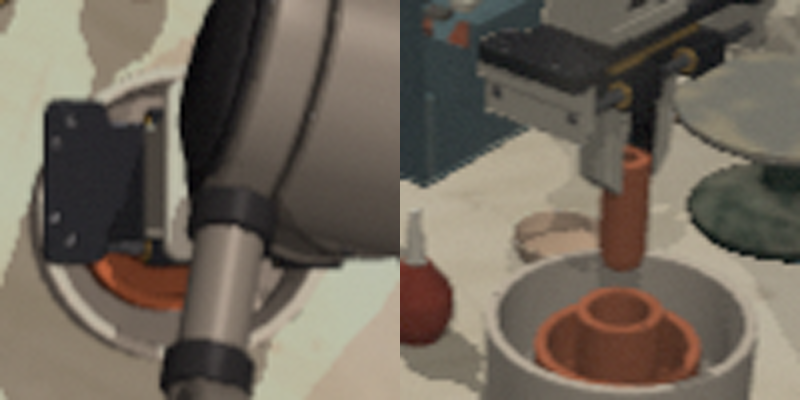

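Pot_4 hangs vertical, with its bottom at (622,262) in the crop, above pot_3's mouth at (621,312), so they are aligned. Inserting.

>>> play_rows(commands=[{"x":0.0005,"y":0.001,"z":0.008,"twist":0},{"x":0.0005,"y":0.001,"z":0.018,"twist":0},{"x":0.0005,"y":0.001,"z":0.026,"twist":0},{"x":0.0005,"y":0.001,"z":0.032,"twist":0},{"x":0.0005,"y":0.001,"z":0.036,"twist":0},{"x":0.0005,"y":0.001,"z":0.04,"twist":0},{"x":0.0005,"y":0.001,"z":0.044,"twist":0},{"x":0.0005,"y":0.001,"z":0.048,"twist":0}])

```text
time: 34.05
tool_pos: [565.6, -60.0, 154.6]
tcp_rot: [3.141, -0.0, -0.0]
contact_force: [0.3, 0.3, -0.8]
grip_width: 28.3
finger_force: 30.0
```

>>> play_rows(commands=[{"x":0,"y":0,"z":0.005,"twist":0},{"x":0,"y":0,"z":0.011,"twist":0},{"x":0,"y":0,"z":0.017,"twist":0},{"x":0,"y":0,"z":0.023,"twist":0},{"x":0,"y":0,"z":0.029,"twist":0},{"x":0,"y":0,"z":0.034,"twist":0},{"x":0,"y":0,"z":0.037,"twist":0},{"x":0,"y":0,"z":0.038,"twist":0}])

```text
time: 34.85
tool_pos: [565.4, -59.9, 116.3]
tcp_rot: [-3.142, 0.001, -0.0]
contact_force: [-0.6, 0.1, 0.4]
grip_width: 28.5
finger_force: 30.0
```

>>> play_rows(commands=[{"x":0,"y":-0.0005,"z":0.0005,"twist":0},{"x":0,"y":-0.0005,"z":0.001,"twist":0},{"x":0,"y":-0.0005,"z":0.0015,"twist":0},{"x":0,"y":-0.0005,"z":0.002,"twist":0},{"x":0,"y":-0.0005,"z":0.0025,"twist":0},{"x":0,"y":-0.0005,"z":0.003,"twist":0},{"x":0,"y":-0.0005,"z":0.003,"twist":0},{"x":0,"y":-0.0005,"z":0.003,"twist":0}])

```text
time: 35.65
tool_pos: [565.5, -59.5, 113.7]
tcp_rot: [3.142, -0.0, -0.0]
contact_force: [1.0, -0.1, -0.9]
grip_width: 28.8
finger_force: 30.0
```

>>> play_rows(commands=[{"x":0,"y":0,"z":0.0005,"twist":0},{"x":0,"y":0,"z":0.001,"twist":0},{"x":0,"y":0,"z":0.0013,"twist":0},{"x":0,"y":0,"z":0.0016,"twist":0},{"x":0,"y":0,"z":0.0016,"twist":0},{"x":0,"y":0,"z":0.0016,"twist":0},{"x":0,"y":0,"z":0.0016,"twist":0},{"x":0,"y":0,"z":0.0016,"twist":0}])

```text
time: 36.45
tool_pos: [565.8, -59.5, 112.7]
tcp_rot: [3.141, -0.001, -0.0]
contact_force: [-0.7, 0.1, 5.4]
grip_width: 28.6
finger_force: 30.0
```

Contact at the expected height. Releasing, rising, and moving towards the cover.

>>> play_rows(commands=[{"x":0,"y":0,"z":0,"twist":0},{"x":0,"y":0,"z":0,"twist":0},{"x":0,"y":0,"z":0,"twist":0},{"x":0,"y":0,"z":0,"twist":0},{"x":0,"y":0,"z":0,"twist":0},{"x":0,"y":0,"z":-0.01,"twist":0},{"x":0,"y":0,"z":-0.03,"twist":0},{"x":0,"y":0,"z":-0.06,"twist":0}], jaw=0.3)

```text
time: 37.25
tool_pos: [564.7, -59.3, 172.0]
tcp_rot: [-3.141, 0.003, -0.0]
contact_force: [0.8, 0.8, -0.5]
grip_width: 64.3
finger_force: 0.0
```

>>> play_rows(commands=[{"x":0,"y":0,"z":-0.03,"twist":0},{"x":-0.009,"y":0.016,"z":-0.055,"twist":0},{"x":-0.028,"y":0.052,"z":-0.055,"twist":0},{"x":-0.05,"y":0.092,"z":-0.055,"twist":0},{"x":-0.072,"y":0.132,"z":-0.055,"twist":0},{"x":-0.095,"y":0.174,"z":-0.055,"twist":0},{"x":-0.117,"y":0.214,"z":-0.055,"twist":0},{"x":-0.135,"y":0.248,"z":-0.055,"twist":0}])

```text
time: 38.05
tool_pos: [429.2, -309.4, 228.1]
tcp_rot: [3.14, -0.001, -0.001]
contact_force: [0.1, 0.3, -0.9]
grip_width: 64.3
finger_force: 0.0
```

Run:
```python
from h import *
go(429.8,-310.3,90)
s=bot.capture('scene');t=bot.capture('top')
cv2.imwrite('pics/c11.png',np.hstack([cv2.resize(t['pixels'][130:230,270:370],(400,400),interpolation=2),cv2.resize(s['pixels'][100:200,235:335],(400,400),interpolation=2)])[:,:,::-1])
```

```text
shift [0.0006 0.0008 0.1381] twist -0.05 at [ 429.2 -309.4  228.1] rpy [ 3.1405e+00 -7.0000e-04 -9.0000e-04] t 38.0 w 64.3
```

View pics/c11.png

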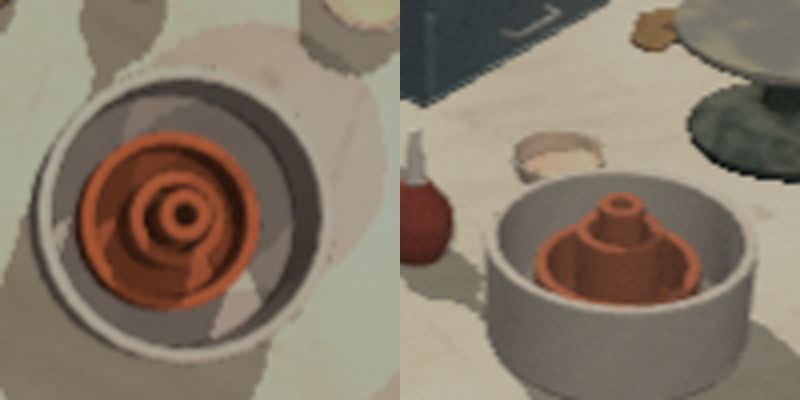

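The nest is complete: concentric rims at about (183,215) in the top crop, all upright. Now the cover.

>>> play_rows(commands=[{"x":0.0005,"y":0.001,"z":0.02,"twist":0},{"x":0.0005,"y":0.001,"z":0.05,"twist":0},{"x":0.0005,"y":0.001,"z":0.08,"twist":0},{"x":0.0005,"y":0.001,"z":0.105,"twist":0},{"x":0.0005,"y":0.001,"z":0.125,"twist":0},{"x":0.0005,"y":0.001,"z":0.134,"twist":0},{"x":0.0005,"y":0.001,"z":0.138,"twist":0},{"x":0.0005,"y":0.001,"z":0.138,"twist":0}])

```text
time: 38.95
tool_pos: [431.4, -308.4, 89.6]
tcp_rot: [3.141, -0.0, 0.0]
contact_force: [-0.2, 0.4, 0.3]
grip_width: 64.3
finger_force: 0.0
```

>>> play_rows(commands=[{"x":0,"y":0,"z":0,"twist":0},{"x":0,"y":0,"z":0,"twist":0},{"x":0,"y":0,"z":0,"twist":0},{"x":0,"y":0,"z":0,"twist":0},{"x":0,"y":0,"z":0,"twist":0},{"x":0,"y":0,"z":0,"twist":0},{"x":0,"y":0,"z":0,"twist":0},{"x":0,"y":0,"z":0,"twist":0}], jaw=1)

```text
time: 39.75
tool_pos: [431.2, -308.8, 89.4]
tcp_rot: [3.141, -0.001, -0.0]
contact_force: [0.1, -1.7, 2.4]
grip_width: 27.2
finger_force: 30.0
```

>>> play_rows(commands=[{"x":0,"y":0,"z":-0.003,"twist":0},{"x":0,"y":0,"z":-0.012,"twist":0},{"x":0,"y":0,"z":-0.03,"twist":0},{"x":0,"y":0,"z":-0.055,"twist":0},{"x":0,"y":0,"z":-0.085,"twist":0},{"x":0,"y":0,"z":-0.115,"twist":0},{"x":0,"y":0,"z":-0.13,"twist":0},{"x":0,"y":0,"z":-0.135,"twist":0}])

```text
time: 40.55
tool_pos: [431.3, -308.5, 226.2]
tcp_rot: [3.14, -0.002, -0.0]
contact_force: [0.4, 0.3, -5.1]
grip_width: 27.2
finger_force: 30.0
```

>>> play_rows(commands=[{"x":0.006,"y":-0.01,"z":0,"twist":0},{"x":0.019,"y":-0.034,"z":0,"twist":0},{"x":0.04,"y":-0.072,"z":0,"twist":0},{"x":0.062,"y":-0.112,"z":0,"twist":0},{"x":0.084,"y":-0.152,"z":0,"twist":0},{"x":0.106,"y":-0.192,"z":0,"twist":0},{"x":0.125,"y":-0.224,"z":0,"twist":0},{"x":0.136,"y":-0.244,"z":0,"twist":0}])

```text
time: 41.35
tool_pos: [567.3, -60.5, 222.2]
tcp_rot: [-3.14, 0.003, 0.002]
contact_force: [0.5, -1.1, -4.1]
grip_width: 26.7
finger_force: 30.0
```

>>> play_rows(commands=[{"x":0,"y":0,"z":0,"twist":0},{"x":0,"y":0,"z":0,"twist":0},{"x":0,"y":0,"z":0,"twist":0},{"x":0,"y":0,"z":0,"twist":0},{"x":0,"y":0,"z":0.005,"twist":0},{"x":0,"y":0,"z":0.01,"twist":0},{"x":0,"y":0,"z":0.014,"twist":0},{"x":0,"y":0,"z":0.015,"twist":0}])

```text
time: 42.15
tool_pos: [566.6, -64.6, 208.2]
tcp_rot: [-3.141, 0.001, -0.001]
contact_force: [0.1, 0.1, -3.7]
grip_width: 27.5
finger_force: 30.0
```

Run:
```python
from h import *
go(567,-64.5,160);print(bot.get_obs()['contact_force'])
s=bot.capture('scene');t=bot.capture('top')
cv2.imwrite('pics/c12.png',np.hstack([cv2.resize(t['pixels'][120:240,260:380],(400,400),interpolation=2),cv2.resize(s['pixels'][80:200,230:350],(400,400),interpolation=2)])[:,:,::-1])
```

```text
shift [ 0.0004 -0.      0.0482] twist -0.03 at [566.6 -64.6 208.2] rpy [-3.1413e+00  1.4000e-03 -5.0000e-04] t 42.1 w 27.5
[ 0.14838722  0.09123162 -3.67432206]
```

View pics/c12.png

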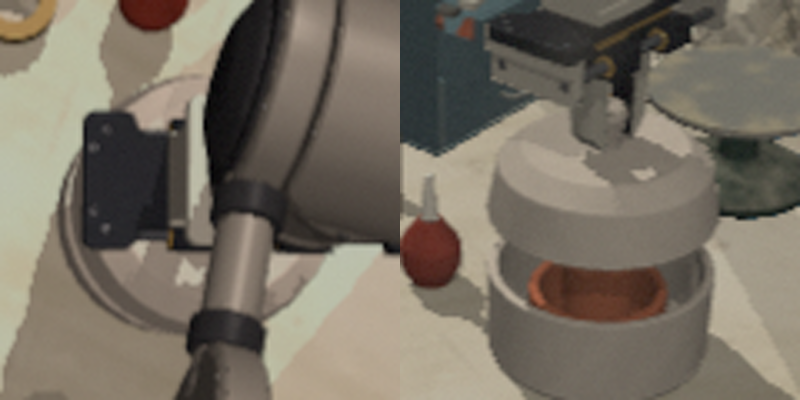

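The cover is level and concentric above the saggar at about (605,190) in the crop. Lowering gently.

>>> play_rows(commands=[{"x":0,"y":0,"z":0.005,"twist":0},{"x":0,"y":0,"z":0.012,"twist":0},{"x":0,"y":0,"z":0.019,"twist":0},{"x":0,"y":0,"z":0.026,"twist":0},{"x":0,"y":0,"z":0.032,"twist":0},{"x":0,"y":0,"z":0.036,"twist":0},{"x":0,"y":0,"z":0.038,"twist":0},{"x":0,"y":0,"z":0.039,"twist":0}])

```text
time: 43.05
tool_pos: [567.0, -64.5, 169.9]
tcp_rot: [3.142, 0.0, -0.0]
contact_force: [-0.5, -1.0, -4.2]
grip_width: 27.1
finger_force: 30.0
```

>>> play_rows(commands=[{"x":0,"y":0,"z":0.001,"twist":0},{"x":0,"y":0,"z":0.002,"twist":0},{"x":0,"y":0,"z":0.003,"twist":0},{"x":0,"y":0,"z":0.004,"twist":0},{"x":0,"y":0,"z":0.005,"twist":0},{"x":0,"y":0,"z":0.006,"twist":0},{"x":0,"y":0,"z":0.0065,"twist":0},{"x":0,"y":0,"z":0.007,"twist":0}])

```text
time: 43.85
tool_pos: [567.0, -64.5, 163.0]
tcp_rot: [3.142, 0.0, -0.0]
contact_force: [-0.5, 0.3, -4.6]
grip_width: 27.1
finger_force: 30.0
```

>>> play_rows(commands=[{"x":0,"y":0,"z":0.0005,"twist":0},{"x":0,"y":0,"z":0.001,"twist":0},{"x":0,"y":0,"z":0.0015,"twist":0},{"x":0,"y":0,"z":0.002,"twist":0},{"x":0,"y":0,"z":0.0025,"twist":0},{"x":0,"y":0,"z":0.003,"twist":0},{"x":0,"y":0,"z":0.0035,"twist":0},{"x":0,"y":0,"z":0.0035,"twist":0}])

```text
time: 44.65
tool_pos: [567.0, -64.5, 159.6]
tcp_rot: [3.142, 0.0, -0.0]
contact_force: [0.4, 0.3, -4.3]
grip_width: 27.2
finger_force: 30.0
```

>>> play_rows(commands=[{"x":0,"y":0,"z":0.0003,"twist":0},{"x":0,"y":0,"z":0.0006,"twist":0},{"x":0,"y":0,"z":0.0009,"twist":0},{"x":0,"y":0,"z":0.0012,"twist":0},{"x":0,"y":0,"z":0.0015,"twist":0},{"x":0,"y":0,"z":0.0015,"twist":0},{"x":0,"y":0,"z":0.0015,"twist":0},{"x":0,"y":0,"z":0.0015,"twist":0}])

```text
time: 45.45
tool_pos: [567.1, -64.5, 159.4]
tcp_rot: [3.141, -0.001, -0.0]
contact_force: [-4.7, 1.0, 8.1]
grip_width: 27.6
finger_force: 30.0
```

Seated at the predicted height of 159.4. Releasing and withdrawing.

>>> play_rows(commands=[{"x":0,"y":0,"z":-0.001,"twist":0},{"x":0,"y":0,"z":-0.001,"twist":0},{"x":0,"y":0,"z":-0.001,"twist":0},{"x":0,"y":0,"z":-0.001,"twist":0},{"x":0,"y":0,"z":-0.001,"twist":0},{"x":0,"y":0,"z":-0.001,"twist":0},{"x":0,"y":0,"z":-0.001,"twist":0},{"x":0,"y":0,"z":-0.001,"twist":0}], jaw=0)

```text
time: 46.25
tool_pos: [567.0, -64.5, 159.1]
tcp_rot: [3.142, 0.0, -0.0]
contact_force: [0.6, -0.6, -0.1]
grip_width: 86.8
finger_force: 0.0
```

>>> play_rows(commands=[{"x":0,"y":0,"z":-0.01,"twist":0},{"x":0,"y":0,"z":-0.035,"twist":0},{"x":0,"y":0,"z":-0.07,"twist":0},{"x":-0.01,"y":0.02,"z":-0.09,"twist":0},{"x":-0.03,"y":0.055,"z":-0.09,"twist":0},{"x":-0.05,"y":0.095,"z":-0.09,"twist":0},{"x":-0.07,"y":0.13,"z":-0.09,"twist":0},{"x":-0.08,"y":0.15,"z":-0.09,"twist":0}])

```text
time: 47.05
tool_pos: [485.6, -216.8, 250.1]
tcp_rot: [3.14, -0.0, -0.002]
contact_force: [0.0, 0.0, -0.3]
grip_width: 91.9
finger_force: 0.0
```

>>> play_rows(commands=[{"x":-0.02,"y":0.03,"z":0,"twist":0},{"x":-0.03,"y":0.05,"z":0,"twist":0},{"x":-0.03,"y":0.05,"z":0,"twist":0},{"x":-0.03,"y":0.05,"z":0,"twist":0},{"x":-0.03,"y":0.05,"z":0,"twist":0},{"x":-0.03,"y":0.05,"z":0,"twist":0},{"x":-0.03,"y":0.05,"z":0,"twist":0},{"x":-0.03,"y":0.05,"z":0,"twist":0}])

```text
time: 47.85
tool_pos: [457.3, -263.9, 249.1]
tcp_rot: [3.142, -0.0, 0.001]
contact_force: [-0.7, 0.4, 0.7]
grip_width: 92.1
finger_force: 0.0
```

Run:
```python
from h import *
s=bot.capture('scene');t=bot.capture('top')
cv2.imwrite('pics/c13.png',np.hstack([cv2.resize(t['pixels'][130:240,260:380],(400,367),interpolation=2),cv2.resize(s['pixels'][115:205,245:335],(400,400),interpolation=2)[:367]])[:,:,::-1])
```

```text
(no output)
```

View pics/c13.png

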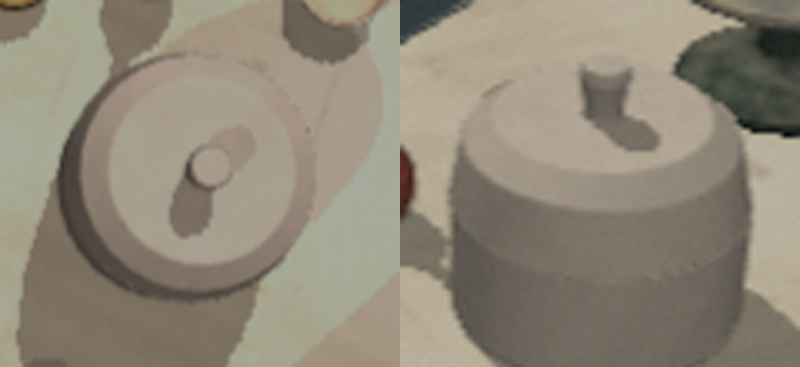

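The cover sits level and home, with the knob at about (211,166) in the top crop, the same spot as at the start. Handing in.

```bash
python3 -c "
from plant import bot
print(bot.close_job())"
```

```text
the job is handed in; nothing more can be done
None
```

I nested the three crucibles present (pot_1, pot_3 and pot_4; pot_2 was absent) in the middle of the saggar, set the cover back level and fully home, and handed the job in at about 48 s; no verdict was returned.

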